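# Close up a dry well and hold the probe centred in it

### The arm

A 6-joint arm with a two-finger parallel gripper is mounted at the origin on a cart in front of the work surface, level with it; the furniture and walls round the work are solid. World frame = base frame: x ahead of the robot, y to its left, z up, the work surface at z = 0. Lengths are in m, angles in rad, forces in N, time in s.
With the tool pointing down it reaches from about 0.3 to 0.775 m from the base axis. Payload 14.6 kg.
Tool frame: the origin (TCP) lies at the very end of the fingers, on their centre line; the grasp point (between the pads) lies 19 mm behind it; z points along the fingers, y is the line along which they close (so a half turn about z gives the same grasp; the last joint's range is limited). The gripper opens to 94 mm and grips with 3 to 60 N. Pads are 16 mm wide; open, the fingers measure 119 mm over their backs; the gripper's body (75 mm by 177 mm) begins 78 mm behind the grasp point.
Start: joints at [-1.414, 0.3, 1.521, -0, 1.321, -0.067], TCP at [0.122, -0.536, 0.205] pointing down, gripper open.
Joint ranges: [-3.03, 3.03], [-0.79, 2.21], [0.23, 2.52], [-1.04, 4.18], [0, 3.07], [-2.55, 2.55]. Speed limits (rad/s): [2.22, 2.22, 2.57, 3.14, 3.14, 3.14].

### API

Orientations are given as [roll, pitch, yaw] about the fixed x, y, z axes, in that order (R = Rz(yaw) Ry(pitch) Rx(roll)).
In Python, from station import telemetry, cams, hand_in, nets gives the robot as it stands.
- The arm moves only by the tool move_arm, never from a script. Its argument "increments" is a list of rows, each a list of 4 numbers: the shift along the tool's x, y, z in m, then the turn about the tool's z in rad. In form: [[tx, ty, tz, roll], ...]. A call has 1 to 20 rows; each row shifts and turns the commanded pose from where the row before left it, along the tool's axes as they then stand; what a row does not reach is not made up. A row lasts 1/8 s, in which the tool goes at most 62.5 mm and 10.7 degrees, less where a joint would pass 70% of its speed; a pose out of reach is approached as far as the arm can. A call is refused whole if a number of a shift passes 0.0625 or a number of a turn 0.188, either way. A call with a gripper value outside its range is refused whole. "grip" is the opening, from 0 (shut) to 1 (fully open), set as the call begins (left out, the last holds). The fingers move at their own pace and stop on an object; "force" is the grip in N (left out, the last holds). Time passes only in rows, so rows that do not move let the fingers close. It gives the time, the measured TCP pose, the force, the opening and the grip force at its end, in the units of the state.
- telemetry.get_obs(): the state, without advancing time (a new reading comes with each control period).
- cams.camera(name): name is "side" or "top"; returns the picture (400x640x3 uint8, blue, green, red); there is no depth.
- cams.camera_model(name): a dict with "intrinsics" (3x3 intrinsics, pixels), "xyz" and "attitude" of the camera in the world. Camera axes: x right, y up, looking along -z (the intrinsics and any distortion apply to the point x, -y, -z); pixel columns grow to the right and rows downward; lengths in m; the calibration is good to about 2 mm. A picture is of the moment at which its call begins. camera_model takes no time and is no camera call.
- hand_in(): hands the job in; it is judged then, once.
Trained networks look in the newest picture that a camera, given by its name, has taken for a name from the list of things; names that differ only in an ending like _2 or _b are one class to them, and where a whole thing is asked for, a point or a joint stands for the part that bears it (a point fixed in the world has none). Each returns a list of dicts, best first, with "conf" (0 to 1); they miss things now and then, are a little off and sometimes report something else, mostly with a low value. They report only what shows in the picture. A call takes as long as a camera call. They do not tell look-alikes from the thing itself.
- nets.search_frame(camera, query): "extent" ([left, top, right, bottom] in pixels, round what is visible of it).
- nets.mark_of(camera, query): "centre" ([column, row] in pixels: a listed point, or the origin of a listed thing).
The state is a dict: "time_s": time; "qpos": joint angles; "joint_vel": joint speeds; "tau": joint torques, N m; "ee_pos": TCP position; "eef_rot": TCP orientation; "force": force on the tool from outside, world axes, zero at the start; "moment": the same for the moment, N m; "grip_width": finger opening in m; "grip_force": force on a finger pad.
Only numpy, scipy, OpenCV 4.12 (cv2) and the standard library are available. Lean on these libraries where they do the work, as an engineer would, in place of code of your own. Each camera call takes 0.05 s, during which the arm holds its last target. There are 200 camera calls.

### The job

Build up the dry well: set the white case that lies on the bench squarely on top of the one already standing on the metal block, sides flush, so that their holes line up, and let go of it. Then take the probe out of its stand by its square handle and lower its stem, upright, down the middle of the hole without touching the walls until its round flange hovers about 10 mm above the top of the column, and finish while holding it there: centred, still, touching nothing but the gripper. Leave the small vial, the amber bottle and the beaker alone.

Things in the scene. Friction and masses are not known exactly. Their poses are not given: they have to be found in the camera images.
- well_base: dry-well base unit, fixed to the bench: a metal block 60 mm (own x) by 90 mm (own y), its top 35 mm above the bench, on a grey foot plate 84 by 116 by 6 mm. A round hole of 28 mm diameter runs down its middle to a floor 6 mm above the bench. Origin: centre of its underside, on the hole's axis, at bench height; z up. Position and yaw vary.
- lower_case: closed white plastic case 60 mm (own x) by 90 mm (own y) by 38 mm high, about 0.3 kg, with a 28 mm round hole through its middle from top to bottom. It already stands loose and square on the metal block, so its top is 73 mm above the bench. Origin: centre of its underside, z up.
- upper_case: the same kind of closed white case, 60 mm (own x) by 90 mm (own y) by 38 mm high, about 0.25 kg, 28 mm round hole through the middle, starting flat on the bench to the left or the right; this one is to be stacked (a half turn makes no difference). Origin: centre of its underside, z up. Once stacked its top is 111 mm above the bench.
- stand: probe stand, fixed: a grey post 46 by 46 mm, its top 106 mm above the bench, on a grey foot plate 80 by 80 by 6 mm, with a 16 mm hole down its middle. It stands on the other side from the loose case. Origin: centre of its underside, z up.
- probe: probe, about 0.1 kg, hanging upright in the stand: steel stem 10 mm diameter, 98 mm long; above it a light metal round flange, 34 mm diameter, 4 mm thick, resting on the stand; above it a square metal handle 16 x 16 mm, 50 mm tall (sides along own x, y). Origin: lower tip of the stem, 8 mm above the bench at first; z up. Handle 102 to 152 mm above the origin. Lift at least 98 mm to clear the stand.
- well_axis (a point): point on the axis of the metal block's hole, at the block's top, 35 mm above the bench
- upper_mouth (a point): centre of the top opening of the loose case's hole, 38 mm above the case's underside
- probe_tip (a point): the lower tip of the probe's stem, on its axis
- probe_flange (a point): centre of the underside of the probe's flange, 98 mm above the tip
- vial: bystander: small glass vial with black cap, 23 mm diameter, 59 mm tall, origin at the centre of its underside
- bottle: bystander: amber bottle with black cap, 55 mm diameter, 115 mm tall, origin at the centre of its underside
- beaker: bystander: clear plastic beaker, 61 by 64 mm, 72 mm tall, origin at the centre of its underside
There are look-alikes about, which are no part of the job. Leave any green or pink look-alike of the well_base alone.

How it is judged:
On the way, in this order (a step that is already met when the one before it is completed fails the run):
1. the loose case stands squarely on the column, let go and at rest (horizontal distance between upper_case and lower_case below 0.005 m and z of upper_case in the frame of lower_case between 0.035 and 0.041 m and angle between the y axis of upper_case and the y axis of lower_case, either way round below 0.08 rad and angle between upper_case's own z axis and vertical below 0.03 rad and horizontal distance between lower_case and well_base below 0.005 m and angle between the y axis of lower_case and the y axis of well_base, either way round below 0.08 rad and contact force between the fingers and upper_case below 0.05 N and linear speed of upper_case below 0.02 m/s), for 0.2 s.
2. the probe's tip is inside the upper case's hole (horizontal distance between probe_tip and upper_mouth below 0.009 m and z of probe_tip in the frame of upper_mouth between -0.06 and -0.01 m), for 0.1 s.
At the end, for the whole second after the job is handed in: Both cases stacked on the block within 5 mm and 0.08 rad. The fingers hold the probe still and upright (0.07 rad), flange 3 to 17 mm above the column, tip within 5.5 mm of the block's hole axis, flange within 5.5 mm of the top hole's centre, touching no part of the column (horizontal distance between upper_case and lower_case below 0.005 m and z of upper_case in the frame of lower_case between 0.035 and 0.041 m and angle between the y axis of upper_case and the y axis of lower_case, either way round below 0.08 rad and angle between upper_case's own z axis and vertical below 0.03 rad and horizontal distance between lower_case and well_base below 0.005 m and angle between the y axis of lower_case and the y axis of well_base, either way round below 0.08 rad and z of probe_flange in the frame of upper_mouth between 0.003 and 0.017 m and horizontal distance between probe_tip and well_axis below 0.0055 m and horizontal distance between probe_flange and upper_mouth below 0.0055 m and angle between probe's own z axis and vertical below 0.07 rad and linear speed of probe below 0.01 m/s and contact force between the fingers and probe above 1 N and contact force between each of the fingers, probe and upper_case below 0.05 N and contact force between probe and well_base below 0.05 N and contact force between probe and lower_case below 0.05 N); the arm keeps its last pose, push and grip.
It fails at once if the probe touches the metal block or a case (over 0.5 N) (contact force between probe and well_base above 0.5 N or contact force between probe and lower_case above 0.5 N or contact force between probe and upper_case above 0.5 N).
It fails at once if the vial, bottle or beaker is moved by more than 20 mm (distance of any of vial, bottle, beaker from where it was at the start of the episode above 0.02 m).
It also fails if it takes over 61 s, if anything falls off the work surface, if the arm or the gripper's body presses on something with over 40 N, if the wrist force passes 120 N, or if a joint passes its speed limit or range.

## Working session

There is one attempt and no reset: what is moved stays moved. The work goes in short steps, Python scripts to look and compute and a tool call to move; the robot and the scene stay as the last step left them, time stands still between calls to the robot, and variables do not carry over. Pictures are saved under pics/ and viewed, at most 10 in all, crops included, and the job is handed in when it is done.

Besides the shell and the picture viewer there is one more tool, called after "Emit:" as name(argument=value, ...) on one line, values as JSON. move_arm: Moves the arm, as the interface text tells. Its arguments: {"type":"object","properties":{"increments":{"type":"array"},"grip":{"type":"number"},"force":{"type":"number"}},"required":["increments"]}

```bash
ls; mkdir -p pics; python3 - <<'E'
from station import telemetry,cams,nets
import cv2,numpy as np
for c in("top","side"):
    im=cams.camera(c); cv2.imwrite(f"pics/{c}0.png",im)
    m=cams.camera_model(c); print(c,m)
    for q in("well_base","lower_case","upper_case","stand","probe"):
        print(q,[(np.round(d["centre"],1).tolist(),round(d["conf"],2)) for d in nets.mark_of(c,q)[:4]])
print(telemetry.get_obs())
E
```

```text
pics
top {'intrinsics': array([[469.23337314,   0.        , 323.85307443],
       [  0.        , 469.23337314, 205.79059537],
       [  0.        ,   0.        ,   1.        ]]), 'xyz': array([3.85699126e-01, 9.81280846e-04, 1.35073430e+00]), 'attitude': array([ 0.12567256, -0.00493332, -1.59075812])}
well_base [([324.9, 198.3], 0.98), ([346.1, 147.7], 0.8), ([259.0, 205.2], 0.75), ([373.8, 251.8], 0.74)]
lower_case [([326.4, 199.8], 0.75)]
upper_case [([425.8, 231.0], 0.91)]
stand [([209.0, 256.1], 0.63), ([325.8, 200.0], 0.25)]
probe [([205.9, 254.7], 0.69), ([402.4, 142.6], 0.37)]
side {'intrinsics': array([[410.36996327,   0.        , 313.7399138 ],
       [  0.        , 410.36996327, 200.16577141],
       [  0.        ,   0.        ,   1.        ]]), 'xyz': array([ 0.28044251, -0.85513889,  0.53065491]), 'attitude': array([ 1.10523131,  0.01644898, -0.34192161])}
well_base [([288.7, 196.1], 0.78), ([316.1, 230.3], 0.66), ([271.5, 267.8], 0.61), ([376.6, 231.2], 0.55)]
lower_case [([315.3, 216.9], 0.58), ([333.5, 181.6], 0.23)]
upper_case [([324.8, 313.1], 0.69)]
stand [([233.1, 187.6], 0.57), ([225.8, 153.5], 0.33)]
probe [([333.8, 181.4], 0.4)]
{'time_s': 0.6, 'qpos': array([-1.41356980e+00,  2.99866976e-01,  1.52100675e+00, -2.53254471e-06,
        1.32069155e+00, -6.65802689e-02]), 'joint_vel': array([-1.78265254e-03, -7.29834324e-04, -1.51326525e-03,  5.97102491e-05,
       -6.71165221e-05, -1.02580091e-03]), 'tau': array([-1.55313010e-04, -5.31481576e+01, -3.52831149e+01,  7.09129055e-02,
        2.12966872e-02,  2.30611562e-06]), 'ee_pos': array([ 0.12207422, -0.53627141,  0.20546085]), 'eef_rot': array([3.14156550e+00, 4.26970117e-06, 2.23807426e-01]), 'force': array([0.24895026, 0.5202868 , 0.7037745 ]), 'moment': array([-0.02142705, -0.01202525,  0.01968076]), 'grip_force': 0.0, 'grip_width': 0.09403941182261878}
```

View pics/top0.png

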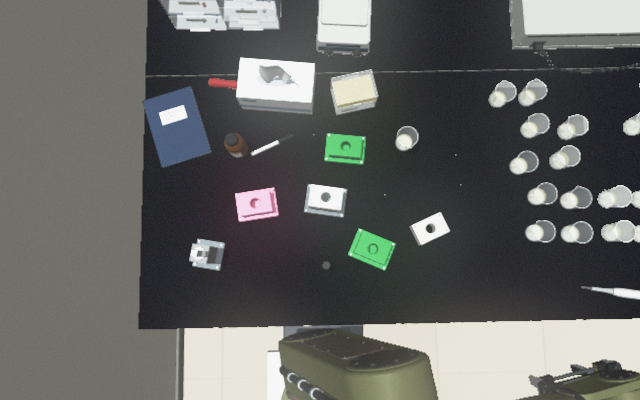

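View pics/side0.png

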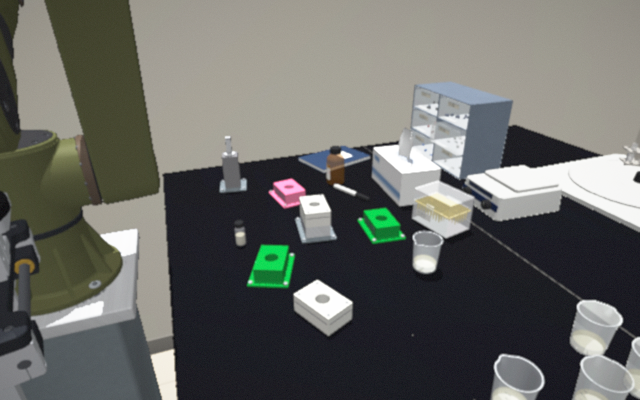

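```bash
cat > h.py <<'E'
from station import telemetry,cams,nets
import cv2,numpy as np
from scipy.spatial.transform import Rotation as Ro
def cam(c):
    m=cams.camera_model(c); return m["intrinsics"],np.array(m["xyz"]),Ro.from_euler("xyz",m["attitude"]).as_matrix()
def unproj(c,px,z):
    K,p,R=cam(c); px=np.atleast_2d(px)
    d=np.c_[(px[:,0]-K[0,2])/K[0,0],-(px[:,1]-K[1,2])/K[1,1],-np.ones(len(px))]@R.T
    return (p+d*((z-p[2])/d[:,2])[:,None])
def proj(c,P):
    K,p,R=cam(c); q=(np.atleast_2d(P)-p)@R; q=q*[1,-1,-1]
    return (q[:,:2]/q[:,2:])*[K[0,0],K[1,1]]+[K[0,2],K[1,2]]
def box(x,y,z0,z1,yaw,a=.06,b=.09):
    c,s=np.cos(yaw),np.sin(yaw)
    q=np.array([[i*a/2,j*b/2] for i,j in((1,1),(1,-1),(-1,-1),(-1,1))])@np.array([[c,s],[-s,c]])+[x,y]
    return np.r_[np.c_[q,q[:,0]*0+z0],np.c_[q,q[:,0]*0+z1]]
def outline(c,P): return cv2.convexHull(proj(c,P).astype(np.float32))[:,0]
E
python3 - <<'E'
from h import *
im=cv2.imread("pics/top0.png")
g=im.min(2)
for n,(u,v),z in(("low",(326,198),.073),("up",(430,229),.038)):
    r=g[v-22:v+23,u-26:u+27]; 
    print(n); print("\n".join(" ".join(f"{int(x):3d}" for x in row[8:46]) for row in r[5:40]))
a=[cv2.resize(im[v-30:v+30,u-35:u+35],(380,326),interpolation=cv2.INTER_CUBIC) for u,v in((326,198),(430,229))]
s=cv2.imread("pics/side0.png")
b=[cv2.resize(s[v-40:v+40,u-55:u+55],(380,270),interpolation=cv2.INTER_CUBIC) for u,v in((315,215),(233,170))]
cv2.imwrite("pics/crop.png",np.vstack([np.hstack(a),np.hstack(b)]))
E
```

```text
low
 63  61  60  59  61  65  63  61  64  60  61  62  59  62  63  59  62  62  66  59  58  62  60  59  61  59  61  58  58  60  60  56  61  60  60  62  55  56
 60  62  64  61  65  60  59  64  62  63  61  64  61  60  60  62  58  59  65  60  59  63  62  63  56  56  59  60  58  61  62  60  59  57  59  56  58  56
 71  73  62  60  63  64  61  59  63  63  62  61  61  60  64  61  64  61  59  61  63  58  60  61  57  56  58  57  61  58  59  57  57  60  59  57  61  58
140 179 189 231 236 219 187 137 104 100  80  63  63  59  63  63  60  58  59  59  62  62  67  61  61  60  62  56  60  58  61  56  57  59  57  54  57  56
198 229 233 245 245 244 244 242 241 240 241 237 221 208 174 123 104  76  62  63  63  60  60  56  63  59  62  59  61  59  58  57  59  57  61  58  58  56
181 227 231 243 239 234 245 246 246 246 246 246 245 245 243 242 241 240 239 235 218 182 134 101 100  82  60  60  59  55  57  58  61  61  56  59  57  56
174 192 230 245 242 229 244 246 246 246 246 246 246 246 246 246 246 246 246 246 245 244 242 240 241 240 239 223 188 164 122 101  75  58  58  56  58  56
174 171 230 246 246 245 246 246 
[... 8846 characters left out ...]
 135  76  57  55  54  55  54  54  56  57  56  53  53  55  52  52  54  54  56  53  53  50  56
 55  56  53  52  52  96 131 145 214 242 245 231 194 136  75  52  53  59  59  54  52  54  51  51  57  51  53  53  54  51  54  55  56  50  57  51  53  55
 54  53  56  53  52  65 119 141 142 192 191 136  78  51  52  51  56  53  54  53  57  54  55  55  57  50  54  54  58  55  55  57  52  53  55  55  50  53
 52  52  52  53  57  50  81  93  74  91  81  55  54  51  57  54  50  58  58  55  55  55  59  55  56  58  54  54  56  57  52  53  50  52  54  49  52  57
 57  56  57  54  52  50  54  51  57  54  50  52  55  56  53  53  57  57  52  54  52  56  53  51  50  53  50  55  53  55  55  55  52  53  52  55  55  51
```

View pics/crop.png

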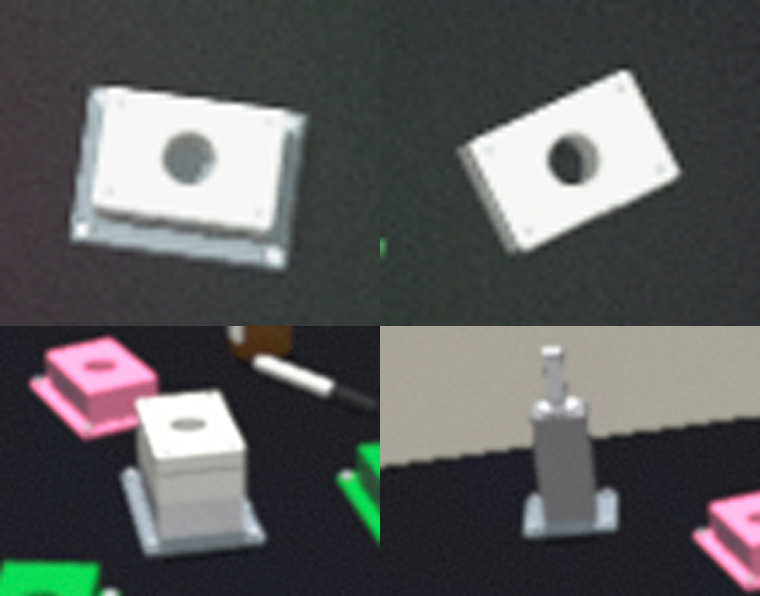

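```bash
cat >> h.py <<'E'
def face(im,c,uv,z,thr=205,h=30,up=6):
    "white top face at height z: centre, yaw of long side, size, hole centre; in world"
    u,v=map(int,uv); r=cv2.resize(im[v-h:v+h,u-h:u+h].min(2),None,fx=up,fy=up,interpolation=cv2.INTER_LINEAR)
    cs,hi=cv2.findContours((r>thr).astype(np.uint8),cv2.RETR_CCOMP,cv2.CHAIN_APPROX_NONE)
    k=max((i for i in range(len(cs)) if hi[0][i][3]<0),key=lambda i:cv2.contourArea(cs[i]))
    W=lambda q:unproj(c,(q.reshape(-1,2)+.5)/up-.5+[u-h,v-h],z)[:,:2]
    w=W(cs[k]); (cx,cy),(a,b),t=cv2.minAreaRect((w*1000).astype(np.float32))
    if a>b: t+=90; 
    # t: direction of short side ; yaw
    hs=[cs[i] for i in range(len(cs)) if hi[0][i][3]==k]; hole=None
    if hs:
        hc=max(hs,key=cv2.contourArea); e=cv2.minEnclosingCircle((W(hc)*1000).astype(np.float32)); hole=(np.round(e[0],1),round(e[1],1), np.round(W(hc).mean(0)*1000,1))
    return dict(c=np.round((cx,cy),1),size=np.round((a,b),1),yaw=round(((t+90)%180)-90,1),hole=hole)
E
python3 - <<'E'
from h import *
im=cv2.imread("pics/top0.png")
for n,(u,v),z in(("low",(326,198),.073),("up",(430,229),.038)):
    for t in (170,205): print(n,face(im,"top",(u,v),z,t))
s=cv2.imread("pics/side0.png")
for n,(u,v),z in(("low",(315,203),.073),("up",(323,299),.038)): print("side",n,face(s,"side",(u,v),z,200))
for n,p,z in(("beaker",(427,265),0),("vial",(240,242),0)): print(n,unproj("side",p,z))
print("vial top",unproj("top",(326,265),.059),"bottle",unproj("top",(233,142),.115),"beaker",unproj("top",(406,138),.05))
cv2.imwrite("pics/stand.png",np.hstack([cv2.resize(im[225:285,175:245],(490,420),interpolation=cv2.INTER_CUBIC),cv2.resize(s[130:200,215:265],(300,420),interpolation=cv2.INTER_CUBIC)]))
E
```

```text
low {'c': array([564.2, -12.4]), 'size': array([105.8,  78.7]), 'yaw': -8.8, 'hole': (array([572.2, -13.1]), 13.4, array([572.5, -12.8]))}
low {'c': array([572.2, -13.6]), 'size': array([102.2,  61.1]), 'yaw': -8.8, 'hole': (array([572.4, -13. ]), 14.7, array([572.6, -12.9]))}
up {'c': array([ 482.9, -305.8]), 'size': array([61.9, 93.3]), 'yaw': 23.7, 'hole': (array([ 482.7, -305.4]), 13.8, array([ 482.8, -305.2]))}
up {'c': array([ 483.2, -305.9]), 'size': array([60.4, 90.8]), 'yaw': 23.7, 'hole': (array([ 483. , -305.3]), 15.1, array([ 482.8, -305.6]))}
side low {'c': array([573. , -12.2]), 'size': array([97.6, 62.5]), 'yaw': -8.7, 'hole': (array([573.1, -12.3]), 12.2, array([573. , -12.8]))}
side up {'c': array([ 483.1, -306.5]), 'size': array([62.8, 92.9]), 'yaw': 23.6, 'hole': (array([ 482.9, -307. ]), 13.4, array([ 482.9, -307.1]))}
beaker [[ 0.75050203 -0.24309981  0.        ]]
vial [[ 0.38581628 -0.00336469  0.        ]]
vial top [[ 0.38565205 -0.01125677  0.059     ]] bottle [[0.71986462 0.23340654 0.115     ]] beaker [[ 0.73995133 -0.24656127  0.05      ]]
```

View pics/stand.png

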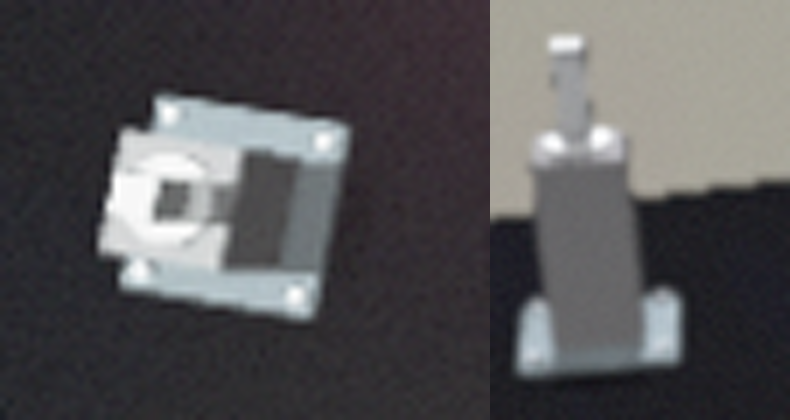

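The loose case's top hole sits at about (430,229) in the top view. The column is the only white one on a grey foot, at (326,198). The pink thing at (257,204) and the green ones at (346,148) and (372,249) are look-alikes. The grey stand holding the probe is at (200,254). Both cameras agree on the loose case at (0.483, -0.306), yaw 23.7°, and the column at (0.5725, -0.013), yaw -8.8°. The measured sizes match.

Emit:
move_arm(increments=[[0.0403, -0.0144, 0.0085, 0], [0.0403, -0.0144, 0.0085, 0], [0.0403, -0.0144, 0.0085, 0], [0.0403, -0.0144, 0.0085, 0], [0.0403, -0.0144, 0.0085, 0], [0.0403, -0.0144, 0.0085, 0], [0.0403, -0.0144, 0.0085, 0], [0.0403, -0.0144, 0.0085, 0], [0.0403, -0.0144, 0.0085, 0], [0.0403, -0.0144, 0.0085, 0], [0, 0, 0, -0.176], [0, 0, 0, -0.176], [0, 0, 0, -0.176], [0, 0, 0, -0.176], [0, 0, 0, -0.176], [0, 0, 0, -0.176], [0, 0, 0, -0.176], [0, 0, 0, -0.176], [0, 0, 0, -0.176], [0, 0, 0, -0.176]], grip=1, force=25)

```text
time_s: 3.1
ee_pos: [0.4831, -0.3064, 0.1204]
eef_rot: [3.142, 0.0, 1.99]
force: [-0.1, 0.4, 0.4]
grip_width: 0.094
grip_force: 0.0
```

Emit:
move_arm(increments=[[0, 0, 0.028, 0], [0, 0, 0.028, 0], [0, 0, 0.028, 0.006], [0, 0, 0.02, 0], [0, 0, 0.01, 0], [0, 0, 0, 0], [0, 0, 0, 0]])

```text
time_s: 3.98
ee_pos: [0.4834, -0.3067, 0.0073]
eef_rot: [3.141, 0.001, 1.978]
force: [-0.7, 0.4, -0.8]
grip_width: 0.0941
grip_force: 0.0
```

Emit:
move_arm(increments=[[0, 0, 0, 0], [0, 0, 0, 0], [0, 0, 0, 0], [0, 0, 0, 0], [0, 0, 0, 0], [0, 0, 0, 0]], grip=0, force=25)

```text
time_s: 4.72
ee_pos: [0.4831, -0.3064, 0.0065]
eef_rot: [3.142, 0.0, 1.978]
force: [-0.9, 0.1, 1.7]
grip_width: 0.0602
grip_force: 25.0
```

Emit:
move_arm(increments=[[0, 0, -0.02, 0], [0, 0, -0.04, 0], [0, 0, -0.04, 0], [0, 0, -0.034, 0], [0.0234, 0.0198, 0, 0], [0.0234, 0.0198, 0, 0], [0.0234, 0.0198, 0, 0], [0.0234, 0.0198, 0, 0], [0.0234, 0.0198, 0, 0], [0.0234, 0.0198, 0, 0], [0.0234, 0.0198, 0, 0], [0.0234, 0.0198, 0, 0], [0.0234, 0.0198, 0, 0], [0.0234, 0.0198, 0, 0], [0, 0, 0, 0.14], [0, 0, 0, 0.14], [0, 0, 0, 0.14], [0, 0, 0, 0.141], [0, 0, 0, 0], [0, 0, 0, 0]])

```text
time_s: 7.22
ee_pos: [0.5721, -0.0132, 0.1402]
eef_rot: [-3.141, 0.0, 1.42]
force: [0.3, -0.3, -2.1]
grip_width: 0.0603
grip_force: 25.0
```

```bash
python3 - <<'E'
from h import *
o=telemetry.get_obs(); print(o["ee_pos"],o["eef_rot"],o["grip_force"],o["time_s"])
t=cams.camera("top"); s=cams.camera("side")
cv2.imwrite("pics/s1.png",s); cv2.imwrite("pics/t1.png",t)
p=o["ee_pos"]
# model outlines: held case + column
z=p[2]-.0065
v=s.copy()
for b in (box(p[0],p[1],z,z+.038,np.deg2rad(-8.8)),box(.5725,-.013,.035,.073,np.deg2rad(-8.8))):
    cv2.polylines(v,[np.round(outline("side",b)*16).astype(np.int32)],True,(0,0,255),1,shift=4)
c=proj("side",p)[0].astype(int); print(c)
cv2.imwrite("pics/v1.png",cv2.resize(np.hstack([s[c[1]-70:c[1]+70,c[0]-65:c[0]+65],v[c[1]-70:c[1]+70,c[0]-65:c[0]+65]]),None,fx=3,fy=3,interpolation=cv2.INTER_CUBIC))
E
```

```text
[ 0.57214602 -0.01318925  0.14024531] [-3.14123683e+00  4.30057685e-05  1.41986647e+00] 24.988621473312378 7.225
[313 178]
```

View pics/v1.png

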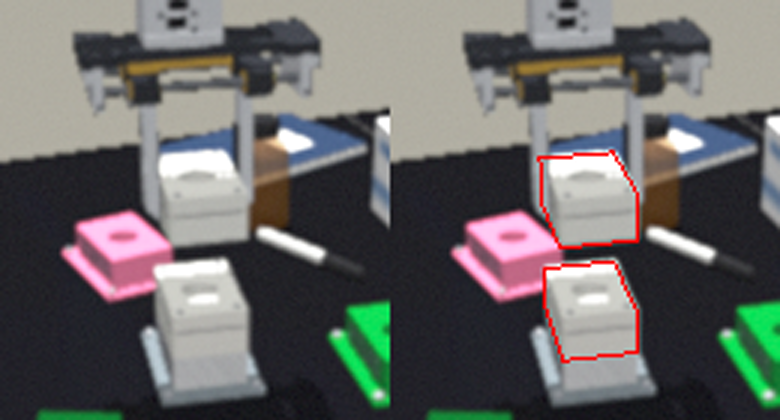

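The side view shows the held case (about (200,195) in the crop) directly above the column at (200,310), and both model outlines fit. I'm lowering it.

Emit:
move_arm(increments=[[0, 0.0004, 0.02, 0.003], [0, 0, 0.02, 0], [0, 0, 0.012, 0], [0, 0, 0.004, 0], [0, 0, 0.001, 0], [0, 0, 0, 0], [0, 0, 0, 0]])

```text
time_s: 8.2
ee_pos: [0.5728, -0.0132, 0.0839]
eef_rot: [3.141, -0.0, 1.414]
force: [0.5, 0.8, -2.9]
grip_width: 0.0599
grip_force: 25.0
```

Emit:
move_arm(increments=[[0, 0, 0.001, 0], [0, 0, 0.001, 0], [0, 0, 0.001, 0], [0, 0, 0, 0], [0, 0, 0, 0]])

```text
time_s: 8.82
ee_pos: [0.5727, -0.0132, 0.0805]
eef_rot: [3.142, -0.0, 1.414]
force: [-0.4, 0.7, -1.2]
grip_width: 0.0598
grip_force: 25.0
```

Emit:
move_arm(increments=[[0, 0, 0.0005, 0], [0, 0, 0.0005, 0], [0, 0, 0, 0], [0, 0, 0, 0]])

```text
time_s: 9.32
ee_pos: [0.5726, -0.0132, 0.0795]
eef_rot: [3.142, -0.0, 1.414]
force: [-0.3, -0.4, -1.1]
grip_width: 0.06
grip_force: 25.0
```

Emit:
move_arm(increments=[[0, 0, 0.0005, 0], [0, 0, 0, 0], [0, 0, 0, 0]])

```text
time_s: 9.7
ee_pos: [0.5727, -0.0132, 0.0795]
eef_rot: [3.141, -0.0, 1.414]
force: [-3.3, -0.4, 6.1]
grip_width: 0.06
grip_force: 25.0
```

```bash
python3 - <<'E'
from h import *
for i in range(3):
    o=telemetry.get_obs(); print(o["ee_pos"].round(4),o["force"].round(2)); s=cams.camera("side")
cv2.imwrite("pics/s2.png",s); cv2.imwrite("pics/v2.png",cv2.resize(s[150:280,250:380],None,fx=4,fy=4,interpolation=cv2.INTER_CUBIC))
E
```

```text
[ 0.5727 -0.0132  0.0795] [-3.34 -0.37  6.12]
[ 0.5727 -0.0132  0.0795] [-4.58  0.44  6.41]
[ 0.5727 -0.0132  0.0795] [-2.86  0.04  5.97]
```

View pics/v2.png

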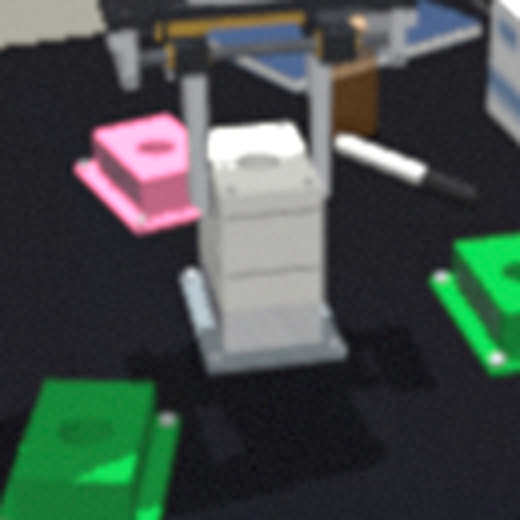

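The case rests flush on the column, with its edges lined up near x≈205 to 325 in the crop and +6 N on the wrist. I'm letting go and rising.

Emit:
move_arm(increments=[[0, 0, 0, 0], [0, 0, 0, 0], [0, 0, 0, 0], [0, 0, 0, 0], [0, 0, -0.02, 0], [0, 0, -0.04, 0], [0, 0, -0.05, 0], [0, 0, -0.05, 0], [0, 0, 0, 0]], grip=1)

```text
time_s: 10.98
ee_pos: [0.5739, -0.0133, 0.2429]
eef_rot: [3.135, -0.001, 1.414]
force: [-0.4, -0.2, -0.5]
grip_width: 0.0938
grip_force: 0.0
```

```bash
python3 - <<'E'
from h import *
f=lambda p:(np.array(p)+.5)/7-.5+[175,225]
w=unproj("top",f([(155,95),(350,128),(318,320),(120,290)]),.006)[:,:2]; print(w.mean(0),cv2.minAreaRect((w*1000).astype(np.float32)))
print("handle top",unproj("top",f([(171.5,201.5)]),.160))
print("side handle top",unproj("side",(227.6,137.3),.160))
im=cv2.imread("pics/top0.png"); print(im[248:261,188:214].min(2))
s=cv2.imread("pics/side0.png"); print(s[133:160,220:240].min(2))
s2=cams.camera("side"); t2=cams.camera("top"); cv2.imwrite("pics/t3.png",t2); cv2.imwrite("pics/s3.png",s2)
uv=proj("side",(.5725,-.013,.111))[0]; ut=proj("top",(.5725,-.013,.111))[0]
print(face(s2,"side",uv,.111,200)); print(face(t2,"top",ut,.111))
E
```

```text
[0.42265733 0.32290399] ((422.99908447265625, 322.7474060058594), (81.77001953125, 79.85072326660156), 80.34208679199219)
handle top [[0.42117404 0.30918618 0.16      ]]
side handle top [[0.42472536 0.32060529 0.16      ]]
[[ 42  37  39 144 200 211 222 241 245 246 247 247 246 245 244 209 194 214
  213 214 201 131  75  77  77  77]
 [ 43  41  42 182 216 197 210 225 241 244 246 247 247 247 247 242 212 207
  214 213 193 124  75  76  78  76]
 [ 41  42  67 231 245 244 244 245 245 225 190 201 212 212 220 219 202 208
  213 213 179 114  76  75  77  75]
 [ 43  36  64 239 247 247 247 247 246 209 100 108 119 116 168 186 183 167
  157 153 134  96  77  77  76  73]
 [ 44  40  96 240 247 247 247 247 245 195 106 108 106 115 163 183 183 143
  116 119 114  89  76  77  75  76]
 [ 43  43 164 243 247 247 247 247 236 152 104 106 106 109 164 183 185 144
  115 116 103  80  74  75  75  77]
 [ 39  40 221 246 247 247 247 247 219 117 104 107 106 135 173 187 181 141
  116 114  91  75  76  74  75  76]
 [ 41  63 187 228 240 246 246 247 214 109 105 105 104 146 178 188 182 140
  119 106  85  74  76  73  75  78]
 [ 31
[... 2354 characters left out ...]
0 199 169 166 166 180 219 220 199 190 180 144
  140 151]
 [152 159 182 188 189 196 194 175 160 158 154 154 172 174 179 186 178 142
  141 152]
 [153 155 171 180 174 154 142 135 131 136 131 133 151 158 162 164 158 132
  141 153]
 [150 140 145 151 150 134 126 115 111 120 118 116 121 120 119 117 112 111
  137 154]
 [149 134 120 113 114 107 107 104 102 105 104 102 104 102  99 102  97 105
  138 153]
 [154 144 119 103 100 100 100 101 102 101 100 102 101 100 101 101  98 107
  138 151]]
{'c': array([572.8, -11.8]), 'size': array([99.4, 64.4]), 'yaw': -8.0, 'hole': (array([573.5, -12.6]), 11.1, array([573.5, -12.4]))}
{'c': array([576.3, -48.9]), 'size': array([27.8, 37.1]), 'yaw': 22.8, 'hole': None}
```

```bash
python3 - <<'E'
from h import *
x,y,yw=.4235,.3225,np.deg2rad(-9.5)
for n,a,z in(("foot",.08,.006),("post",.046,.106),("fl",.034,.108),("h0",.016,.11),("h1",.016,.16)):
    for c in("top","side"): print(n,c,proj(c,box(x,y,z,z,yw,a,a)[:4]).round(1).tolist())
im=cv2.imread("pics/top0.png"); v=cv2.resize(im[225:285,175:245],None,fx=8,fy=8,interpolation=cv2.INTER_CUBIC)
s=cv2.imread("pics/side0.png"); w=cv2.resize(s[125:200,210:260],(320,480),interpolation=cv2.INTER_CUBIC)
for a,z0,z1 in((.08,.006,.006),(.046,.106,.106),(.016,.11,.11),(.016,.16,.16)):
    b=box(x,y,z0,z1,yw,a,a)[:4]
    cv2.polylines(v,[np.round((proj("top",b)+.5-[175,225])*8).astype(np.int32)],True,(0,0,255))
    cv2.polylines(w,[np.round((proj("side",b)+.5-[210,125])*6.4).astype(np.int32)],True,(0,0,255))
cv2.imwrite("pics/st2.png",np.hstack([v,w][:2]) if v.shape[0]==w.shape[0] else v)
E
```

```text
foot top [[197.1, 238.0], [224.7, 242.1], [219.8, 270.1], [192.0, 265.9]]
foot side [[245.3, 178.8], [246.0, 189.2], [219.1, 191.6], [219.8, 181.0]]
post top [[192.3, 243.2], [209.5, 245.7], [206.4, 263.1], [189.2, 260.5]]
post side [[236.8, 151.4], [237.0, 156.6], [221.1, 157.8], [221.4, 152.5]]
fl top [[193.9, 245.7], [206.6, 247.6], [204.4, 260.4], [191.6, 258.5]]
fl side [[234.7, 151.6], [234.8, 155.4], [223.1, 156.3], [223.3, 152.4]]
h0 top [[196.5, 249.6], [202.5, 250.5], [201.4, 256.5], [195.4, 255.6]]
h0 side [[231.7, 152.2], [231.7, 154.0], [226.2, 154.4], [226.3, 152.6]]
h1 top [[191.2, 248.9], [197.5, 249.8], [196.4, 256.2], [190.1, 255.2]]
h1 side [[229.9, 136.1], [229.8, 137.8], [224.3, 138.2], [224.3, 136.5]]
```

View pics/st2.png

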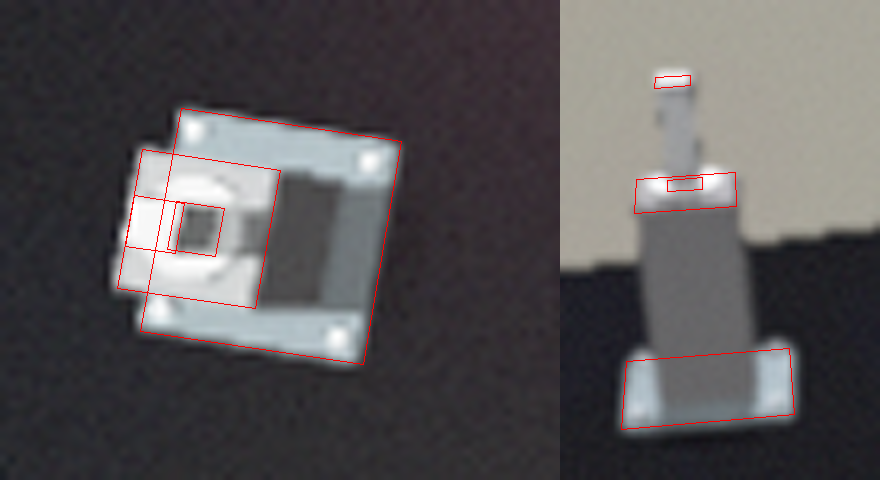

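The model outlines confirm the stand at (0.423, 0.323), yaw -9.5°. The dark square at about (199,253) in the top view is the handle's foot, and the handle's top is saturated white. The stacked hole measured from the side is (0.5735, -0.0125), so the case stands well. Next I go to the probe.

Emit:
move_arm(increments=[[0.0309, -0.0201, 0, 0.007], [0.0309, -0.0201, 0, 0], [0.0309, -0.0201, 0, 0], [0.0309, -0.0201, 0, 0], [0.0309, -0.0201, 0, 0], [0.0309, -0.0201, 0, 0], [0.0309, -0.0201, 0, 0], [0.0309, -0.0201, 0, 0], [0.0309, -0.0201, 0, 0], [0.0309, -0.0201, 0, 0], [0, 0, 0, 0], [0, 0, 0, 0]])

```text
time_s: 12.58
ee_pos: [0.4245, 0.3238, 0.2379]
eef_rot: [-3.14, 0.001, 1.407]
force: [1.0, 0.1, 1.1]
grip_width: 0.0939
grip_force: 0.0
```

```bash
python3 - <<'E'
from h import *
o=telemetry.get_obs(); p=o["ee_pos"]; print(p,o["eef_rot"])
t=cams.camera("top"); s=cams.camera("side"); cv2.imwrite("pics/t4.png",t); cv2.imwrite("pics/s4.png",s)
for th in(190,205,225): print(face(t,"top",proj("top",(.5725,-.013,.111))[0],.111,th))
print(face(s,"side",proj("side",(.5725,-.013,.111))[0],.111,215))
w=cv2.resize(s[80:200,180:300],None,fx=4,fy=4,interpolation=cv2.INTER_CUBIC)
a=cv2.resize(t[160:230,280:370],(480,373),interpolation=cv2.INTER_CUBIC)
cv2.imwrite("pics/v4.png",np.hstack([w[:480,:400],cv2.copyMakeBorder(a,0,107,0,0,0)[:,:400]]))
E
```

```text
[0.42450154 0.32377569 0.23790565] [-3.14040040e+00  1.31215457e-03  1.40692666e+00]
{'c': array([572.2, -14. ]), 'size': array([100.9,  62.1]), 'yaw': -8.7, 'hole': (array([572.5, -13. ]), 14.3, array([572.5, -13. ]))}
{'c': array([572.4, -13.9]), 'size': array([99.5, 60.9]), 'yaw': -8.7, 'hole': (array([572.5, -13. ]), 14.8, array([572.6, -12.9]))}
{'c': array([572.6, -13.8]), 'size': array([95.5, 59.4]), 'yaw': -8.5, 'hole': (array([572.7, -12.8]), 15.6, array([572.7, -12.9]))}
{'c': array([573.5, -11.3]), 'size': array([96.5, 62.4]), 'yaw': -8.1, 'hole': (array([573.3, -12.5]), 12.4, array([573.4, -12.4]))}
```

View pics/v4.png

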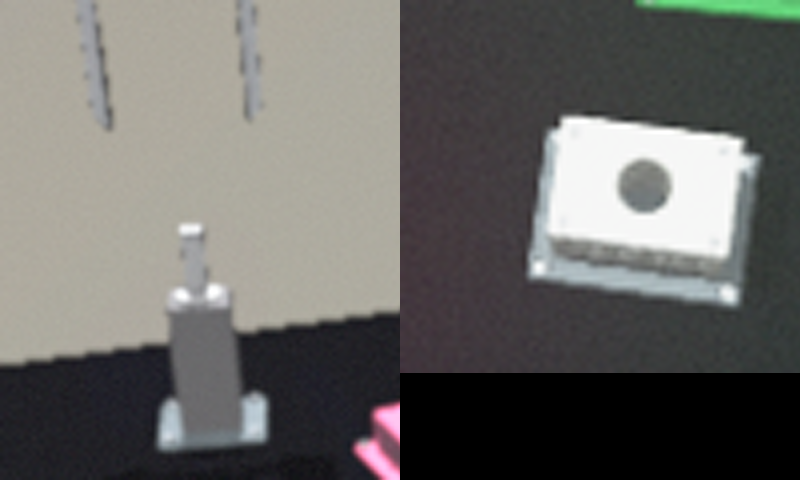

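The stack is square: its hole is at (0.5726, -0.0129), the same as the lower one. The open fingers straddle the handle (crop (192,230)). I'm descending.

Emit:
move_arm(increments=[[0, -0.0015, 0.03, 0], [-0.0005, 0, 0.03, 0], [0, 0, 0.03, 0], [0, 0, 0.02, 0], [0, 0, 0.01, 0], [0, 0, 0, 0], [0, 0, 0, 0]])

```text
time_s: 13.55
ee_pos: [0.4234, 0.3242, 0.1198]
eef_rot: [3.141, -0.001, 1.407]
force: [-1.0, 0.4, -0.1]
grip_width: 0.0941
grip_force: 0.0
```

Emit:
move_arm(increments=[[0, 0, 0, 0], [0, 0, 0, 0], [0, 0, 0, 0], [0, 0, 0, 0], [0, 0, 0, 0], [0, 0, 0, 0], [0, 0, 0, 0], [0, 0, 0, 0], [0, 0, 0, 0], [0, 0, 0, 0]], grip=0, force=15)

```text
time_s: 14.8
ee_pos: [0.423, 0.3241, 0.119]
eef_rot: [3.141, -0.0, 1.407]
force: [1.3, 0.1, -0.7]
grip_width: 0.0161
grip_force: 15.0
```

Emit:
move_arm(increments=[[0, 0, 0, 0], [0, 0, -0.01, 0], [0, 0, -0.02, 0], [0, 0, -0.03, 0], [0, 0, -0.03, 0], [0, 0, -0.03, 0], [0, 0, -0.022, 0], [0, 0, 0, 0], [0, 0, 0, 0]], force=25)

```text
time_s: 15.92
ee_pos: [0.4227, 0.3239, 0.26]
eef_rot: [-3.141, 0.001, 1.407]
force: [0.6, -0.0, -1.0]
grip_width: 0.0161
grip_force: 25.0
```

Emit:
move_arm(increments=[[-0.01, 0.0065, 0, 0], [-0.025, 0.0165, 0, 0], [-0.0273, 0.0179, 0, 0], [-0.0273, 0.0179, 0, 0], [-0.0273, 0.0179, 0, 0], [-0.0273, 0.0179, 0, 0], [-0.0273, 0.0179, 0, 0], [-0.0273, 0.0179, 0, 0], [-0.0273, 0.0179, 0, 0], [-0.0273, 0.0179, 0, 0], [-0.0273, 0.0179, 0, 0], [-0.0173, 0.0119, 0, 0], [-0.01, 0.0066, 0, 0], [0, 0, 0, 0], [0, 0, 0, 0]])

```text
time_s: 17.8
ee_pos: [0.5724, -0.0122, 0.261]
eef_rot: [-3.142, -0.0, 1.408]
force: [-0.3, 0.8, -1.3]
grip_width: 0.016
grip_force: 25.0
```

```bash
python3 - <<'E'
from h import *
o=telemetry.get_obs(); p=o["ee_pos"]; print(p,o["eef_rot"],o["grip_force"],o["time_s"])
s=cams.camera("side"); cv2.imwrite("pics/s5.png",s)
tip=p-[0,0,.111]; q=proj("side",[tip,tip+[0,0,.098],tip+[0,0,.152]]); print(q.round(1))
# stem edges
for z in(.005,.025,.05,.08):
    u,v=proj("side",tip+[0,0,z])[0]; r=int(round(v)); print(z,round(u,1),v.round(1),s[r,int(u)-9:int(u)+10].astype(int).tolist()[0:0],s[r,int(u)-9:int(u)+10].mean(1).astype(int),int(u)-9)
c=np.round(q[1]).astype(int)
w=s[c[1]-45:c[1]+75,c[0]-50:c[0]+50]; w2=w.copy()
for a in q: cv2.circle(w2,tuple(int(k) for k in np.round(a-c+[50,45])),0,(0,0,255),-1)
cv2.imwrite("pics/v5.png",cv2.resize(np.hstack([w,w2]),None,fx=4,fy=4,interpolation=cv2.INTER_CUBIC))
E
```

```text
[ 0.57237707 -0.01215305  0.2609877 ] [-3.14152682e+00 -1.00861802e-04  1.40754517e+00] 24.99957650899887 17.8
[[313.2 174.6]
 [312.4 134.5]
 [312.  110.8]]
0.005 313.1 172.7 [] [ 35  31  35  38  34  34  40  72 116 132 128 102  62  38  33  33  33  37
  49] 304
0.025 313.0 164.7 [] [ 35  35  38  47  68  93 122 139 139 134 136 130 121 114 112 112 111 110
 113] 303
0.05 312.8 154.6 [] [ 60  67  75  81  89  98 104 110 118 131 137 129 120 112 110 109 110 110
 107] 303
0.08 312.6 142.2 [] [171 170 173 172 172 173 174 168 147 136 135 138 160 170 173 172 173 171
 173] 303
```

View pics/v5.png

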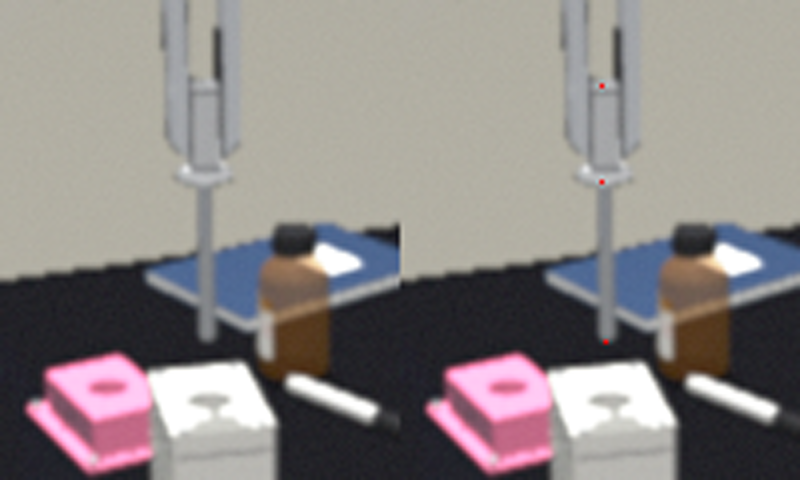

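The probe hangs upright above the hole. The stem centre is within 0.3 px of prediction both near the tip (313.4 against 313.1) and higher up (312.7 against 312.6), so the offset is under 1 mm. I'm lowering it gently.

Emit:
move_arm(increments=[[0, 0, 0.005, 0], [0, 0, 0.01, 0], [0, 0, 0.01, 0], [0, 0, 0.01, 0], [0, 0, 0.01, 0], [0, 0, 0.01, 0], [0, 0, 0.01, 0], [0, 0, 0.01, 0], [0, 0, 0.01, 0], [0, 0, 0.01, 0], [0, 0, 0.01, 0], [0, 0, 0.01, 0], [0, 0, 0.007, 0], [0, 0, 0.004, 0], [0, 0, 0, 0], [0, 0, 0, 0], [0, 0, 0, 0], [0, 0, 0, 0]])

```text
time_s: 20.1
ee_pos: [0.5726, -0.0129, 0.1351]
eef_rot: [3.141, -0.0, 1.407]
force: [0.0, -1.0, -1.1]
grip_width: 0.016
grip_force: 25.0
```

```bash
python3 - <<'E'
from h import *
o=telemetry.get_obs(); p=o["ee_pos"]; print(p,o["eef_rot"],o["force"],o["grip_force"],o["time_s"])
s=cams.camera("side")
q=proj("side",[p-[0,0,.013],(.5726,-.0129,.111)])
print(q.round(1))
c=np.round(q[1]).astype(int); w=s[c[1]-40:c[1]+30,c[0]-40:c[0]+40]; w2=w.copy()
a=np.linspace(0,6.3,60)
for C,r in((p-[0,0,.013],.017),(p-[0,0,.009],.017),(np.array([.5726,-.0129,.111]),.014)):
    cv2.polylines(w2,[np.round((proj("side",C+np.c_[r*np.cos(a),r*np.sin(a),0*a])-c+[40,40])*16).astype(np.int32)],True,(0,0,255),1,shift=4)
cv2.imwrite("pics/v6.png",cv2.resize(np.hstack([w,w2]),None,fx=5,fy=5,interpolation=cv2.INTER_CUBIC))
E
```

```text
[ 0.57263996 -0.01287342  0.13509938] [ 3.14135283e+00 -5.59459929e-06  1.40680264e+00] [ 0.01722254 -0.96038014 -1.11908206] 24.99952644109726 20.1
[[313.6 185.5]
 [313.6 189.7]]
```

View pics/v6.png

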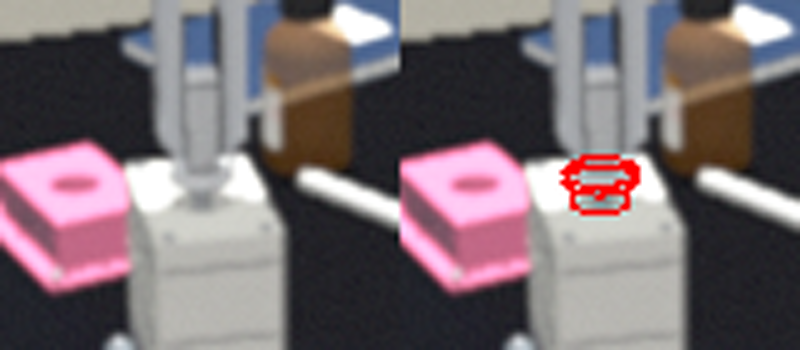

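The flange at crop (202,180) hovers about 11 mm above the top, with the stem centred in the hole and no contact force showing. I'm handing in.

```bash
python3 -c "
from station import hand_in
print(hand_in())"
```

```text
the job is handed in; nothing more can be done
None
```

I handed the job in at about 20 s of the 61 s: the white case is stacked square on the column, and the probe is held centred in the hole with its flange about 11 mm above the top. The judge gave no result back, so I can't confirm it passed; my last readings and the final side picture showed no sign of contact.

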